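# Draw the strainer plate from the shut-off line

## Task

Of the two strainer housings, pick the one whose valve is shut (lever across the pipe, not in line with it), swing its flap up and right over so that it stays open, and draw the strainer plate out. Finish while holding the plate in the gripper, still and upright over the middle of the drip tray, with its lower edge well clear of the tray's rim. Leave the other housing, the tins and the bowl alone.

Things in the scene. Friction and masses are not known exactly. Their poses are not given: they have to be found in the camera images.
- housing_1: Housing whose valve is SHUT (lever across the pipe), left or right. Fixed steel open-topped box 120 (x) x 130 (y) x 120 mm high, walls 6 mm, under a hinged flap. Origin: centre of its underside; z up; +x runs along its feed pipe, away from the robot. Its strainer stands across it, 12 mm to the -x side of the centre; 36 mm are free on the -x side of the strainer's tab, 60 mm on the +x side.
- housing_2: The housing whose valve is OPEN: its lever lies in line with the pipe. Otherwise the same as housing_1.
- lever_tip_1 (a point): Free end of the valve lever of housing_1, a flat black bar 110 mm long, 93 mm above the bench, on a ball valve in the pipe 115 mm beyond the housing's centre. It lies across the pipe (towards the housing's +y): valve shut. Fixed.
- lever_tip_2 (a point): Free end of the like lever of housing_2, which lies along the pipe: valve open. Fixed.
- flap_1_bar (a point): Middle of the pull bar of flap_1: a round steel bar 10 mm thick, 84 mm long, parallel to the hinge, standing 40 mm out from the flap's free edge in the plane of the flap; open space of 35 mm between bar and flap edge. About 124 mm above the bench with the flap down.
- flap_1_hinge (a point): Middle of the hinge axis of flap_1, on the rim of the housing's +x wall, 120 mm above the bench; axis along housing_1's y. The bar middle lies 164 mm from it.
- flap_1 (a joint): Hinge of flap_1, a steel flap 124 x 134 x 4 mm of 0.35 kg covering housing_1: 0 = lying shut, grows as its free edge swings up and over towards the housing's +x, stop at 2.0 rad. No spring or latch: it falls shut below about 1.55 rad and falls open to the stop beyond.
- strainer_1: Loose upright perforated steel plate inside housing_1, hidden by the flap: 5 mm thick (x), 100 wide (y), 70 high (z), 0.25 kg, with a tab on top 12 mm thick (x), 50 wide (y), from 69 to 101 mm above the lower edge. Origin: middle of the lower edge. Stands on the housing floor, 6 mm above the bench, in a 9 mm slot between ribs that end 86 mm above the bench; lifts straight up.
- strainer_1_tab (a point): Point in the middle of the tab of strainer_1 to grip it, 87 mm above the lower edge, which is 27 mm below the housing's rim.
- flap_2_bar (a point): Middle of the pull bar of flap_2: a round steel bar 10 mm thick, 84 mm long, parallel to the hinge, standing 40 mm out from the flap's free edge in the plane of the flap; open space of 35 mm between bar and flap edge. About 124 mm above the bench with the flap down.
- flap_2_hinge (a point): Middle of the hinge axis of flap_2, on the rim of the housing's +x wall, 120 mm above the bench; axis along housing_2's y. The bar middle lies 164 mm from it.
- flap_2 (a joint): Hinge of flap_2, a steel flap 124 x 134 x 4 mm of 0.35 kg covering housing_2: 0 = lying shut, grows as its free edge swings up and over towards the housing's +x, stop at 2.0 rad. No spring or latch: it falls shut below about 1.55 rad and falls open to the stop beyond.
- strainer_2: Loose upright perforated steel plate inside housing_2, hidden by the flap: 5 mm thick (x), 100 wide (y), 70 high (z), 0.25 kg, with a tab on top 12 mm thick (x), 50 wide (y), from 69 to 101 mm above the lower edge. Origin: middle of the lower edge. Stands on the housing floor, 6 mm above the bench, in a 9 mm slot between ribs that end 86 mm above the bench; lifts straight up.
- strainer_2_tab (a point): Point in the middle of the tab of strainer_2 to grip it, 87 mm above the lower edge, which is 27 mm below the housing's rim.
- tray: Shallow dark steel drip tray fixed on the bench at the far left or far right, 200 (x) x 180 (y) mm, rim 30 mm high, wall 3 mm. Origin: centre of its underside.
- bowl: Steel bowl, rim 170 mm across, 70 mm high, loose, on the side opposite the tray; a bystander. Origin: centre of its underside.
- tin_1: Closed tin, 75 mm across, 58 mm high, loose, standing between the two housings; a bystander. Origin: centre of its underside.
- tin_2: Closed tin, 75 mm across, 58 mm high, loose, standing between the two housings; a bystander. Origin: centre of its underside.

How it is judged:
On the way, in this order (a step that is already met when the one before it is completed fails the run):
1. the flap of the shut-off housing stands open (value of joint flap_1 above 1.4 rad), for 0.2 s.
2. its strainer plate is drawn out clear above the housing (height (world z) of strainer_1 above 0.122 m and value of joint flap_1 above 1.4 rad and contact force between strainer_1 and the fingers above 1 N), for 0.2 s.
At the end, for the whole second after the job is handed in: Plate held in the fingers over the tray: middle of its lower edge within 45 mm of the tray centre in plan and over 45 mm above the bench, off the tray, within 0.25 rad of upright, slower than 0.03 m/s; its flap open beyond 1.4 rad, the other flap under 0.1 rad (horizontal distance between strainer_1 and tray below 0.045 m and height (world z) of strainer_1 above 0.045 m and angle between strainer_1's own z axis and vertical below 0.25 rad and contact force between strainer_1 and the fingers above 1 N and contact force between strainer_1 and tray below 0.2 N and linear speed of strainer_1 below 0.03 m/s and value of joint flap_1 above 1.4 rad and value of joint flap_2 below 0.1 rad); the arm keeps its last pose, push and grip.
It fails at once if the flap of the housing in use (valve open) is lifted (value of joint flap_2 above 0.15 rad).
It fails at once if the other strainer plate is moved more than 20 mm (distance of strainer_2 from where it was at the start of the episode above 0.02 m).
It fails at once if the tin_1 is pushed more than 30 mm or tipped (distance of tin_1 from where it was at the start of the episode above 0.03 m or angle between tin_1's own z axis and vertical above 0.4 rad).
It fails at once if the tin_2 is pushed more than 30 mm or tipped (distance of tin_2 from where it was at the start of the episode above 0.03 m or angle between tin_2's own z axis and vertical above 0.4 rad).
It fails at once if the bowl is pushed more than 30 mm or tipped (distance of bowl from where it was at the start of the episode above 0.03 m or angle between bowl's own z axis and vertical above 0.4 rad).
It also fails if it takes over 61 s, if anything falls off the work surface, if the arm or the gripper's body presses on something with over 40 N, if the wrist force passes 120 N, or if a joint passes its speed limit or range.

## Robot

A 6-joint arm with a two-finger parallel gripper is mounted at the origin on the work surface. World frame = base frame: x ahead of the robot, y to its left, z up, the work surface at z = 0. Lengths are in m, angles in rad, forces in N, time in s.
With the tool pointing down it reaches from about 0.35 to 0.775 m from the base axis. Payload 5.5 kg.
Tool frame: the origin (TCP) lies midway between the tips of the shut fingers; the grasp point (between the pads) lies 19 mm behind it; z points along the fingers, y is the line along which they close (so a half turn about z gives the same grasp; the last joint's range is limited). The gripper opens to 85 mm and grips with 20 to 120 N. Pads are 22 mm wide; open, the fingers measure 114 mm over their backs; the gripper's body (76 mm by 85 mm) begins 54 mm behind the grasp point. The pads swing forward as they close: fully open they stand 13 mm farther back than shut.
Start: joints at [1.104, 0.313, 0.046, 1.304, 0, 1.431], TCP at [0.185, 0.545, 0.231] pointing down, gripper open.
Joint ranges: [-2.76, 2.76], [-0.86, 1.69], [-1.03, 1.26], [-2.2, 2.34], [-1.47, 1.5], [-3.14, 3.14]. Speed limits (rad/s): [2.57, 2.57, 3.14, 3.14, 3.14, 3.14].

## Interface

Orientations are given as a rotation vector (axis times angle).
In Python, from station import env gives the robot as it stands.
- The arm moves only by the tool servo_tool, never from a script. Its argument "targets" is a list of rows, each an object of numbers: "dx", "dy", "dz": the shift along the tool's x, y, z in mm; "rx", "ry", "rz": the turn, a rotation vector about the tool's x, y, z in degrees; "gripper": the finger opening in mm, from 0 to 85.4. A call has exactly 8 rows; each row shifts and turns the commanded pose from where the row before left it, along the tool's axes as they then stand; what a row does not reach is not made up. A row lasts 1/8 s, in which the tool goes at most 62.5 mm and 10.7 degrees, less where a joint would pass 70% of its speed; a pose out of reach is approached as far as the arm can. A call with a gripper value outside its range is refused whole. The fingers move at their own pace and stop on an object; "newtons" is the grip in N (left out, the last holds). Time passes only in rows, so rows that do not move let the fingers close, or fill a call up. It gives the time, the measured TCP pose, the force, the opening and the grip force at its end, in the units of the state.
- env.sense(): the state, without advancing time (a new reading comes with each control period).
- env.get_image(name): name is "scene" or "top" or "wrist"; returns the picture (384x512x3 uint8, red, green, blue); there is no depth.
- env.get_calibration(name): a dict with "vertical_fov" (degrees; the focal length in pixels is half the picture's height over the tangent of half this angle, whatever the lens; pixels are square), "cx", "cy" (the principal point, pixels), "origin" and "rotation" of the camera in the world; the wrist camera has in their place "hand_eye" (4x4, takes a point from camera to tool coordinates, whose origin is the TCP and whose axes are the flange's). Camera axes: x right, y up, looking along -z (the intrinsics and any distortion apply to the point x, -y, -z); pixel columns grow to the right and rows downward; lengths in m; the calibration is good to about 2 mm. A picture is of the moment at which its call begins: read the wrist's pose just before it. get_calibration takes no time and is no camera call.
- env.sign_off(): hands the job in; it is judged then, once.
The state is a dict: "clock": time; "joint_positions": joint angles; "qvel": joint speeds; "joint_torque": joint torques, N m; "tool_pos": TCP position; "ee_rot": TCP orientation; "ft_force": force on the tool from outside, world axes, zero at the start; "ft_torque": the same for the moment, N m; "gripper_width": finger opening in m; "finger_force": force on a finger pad.
Only numpy, scipy, OpenCV 4.12 (cv2) and the standard library are available. Lean on these libraries where they do the work, as an engineer would, in place of code of your own. Each camera call takes 0.05 s, during which the arm holds its last target. There are 200 camera calls.

## Working session

There is one attempt and no reset: what is moved stays moved. The work goes in short steps, Python scripts to look and compute and a tool call to move; the robot and the scene stay as the last step left them, time stands still between calls to the robot, and variables do not carry over. Pictures are saved under pics/ and viewed, at most 10 in all, crops included, and the job is handed in when it is done.

Besides the shell and the picture viewer there is one more tool, called in YAML: its name, and indented under it one key for each argument. servo_tool: Moves the arm, as the interface text tells. Its arguments: {"type":"object","properties":{"targets":{"type":"array","items":{"type":"object","properties":{"dx":{"type":"number"},"dy":{"type":"number"},"dz":{"type":"number"},"rx":{"type":"number"},"ry":{"type":"number"},"rz":{"type":"number"},"gripper":{"type":"number"}}}},"newtons":{"type":"number"}},"required":["targets"]}

```bash
mkdir -p pics
python3 - <<'E'
from station import env
import cv2
for n in ["top","scene"]:
    cv2.imwrite(f"pics/{n}0.png",cv2.resize(env.get_image(n)[:,:,::-1],(800,600),interpolation=cv2.INTER_CUBIC))
    print(n,env.get_calibration(n))
print(env.get_calibration("wrist"));print(env.sense())
E
```

```text
top {'vertical_fov': 54.961243202773275, 'cx': 257.24958330545803, 'cy': 192.73500141915807, 'origin': array([ 0.49230456, -0.00725172,  1.03239008]), 'rotation': array([ 0.09332231, -0.0765888 , -1.58218456])}
scene {'vertical_fov': 53.08951392138523, 'cx': 253.0445425005941, 'cy': 194.06674312865582, 'origin': array([ 1.27427226, -0.04216156,  1.06036526]), 'rotation': array([0.49921012, 0.4706112 , 1.45478465])}
{'vertical_fov': 61.43024059300313, 'cx': 265.4704258686407, 'cy': 196.1836299213567, 'hand_eye': array([[-8.00073691e-04,  9.60239083e-01,  2.79177836e-01,
         7.29498597e-02],
       [ 9.99999426e-01,  9.67052166e-04, -4.60380576e-04,
         1.15796374e-03],
       [-7.12054953e-04,  2.79177308e-01, -9.60239306e-01,
        -1.41661378e-01],
       [ 0.00000000e+00,  0.00000000e+00,  0.00000000e+00,
         1.00000000e+00]])}
{'clock': 0.1, 'joint_positions': array([1.10438343e+00, 3.13922416e-01, 4.51056994e-02, 1.30356652e+00,
       8.41512713e-06, 1.43119217e+00]), 'qvel': array([-7.46597749e-04,  9.59585411e-05,  2.97631114e-03,  1.23342587e-03,
        8.54320185e-04,  1.13061081e-03]), 'joint_torque': array([ 4.16438706e-03, -4.81725526e+01,  2.99243921e+01,  1.27366118e-02,
       -4.99504813e-05,  9.08365735e-06]), 'tool_pos': array([0.18439988, 0.54417201, 0.23050502]), 'ee_rot': array([-5.10990054e-01, -3.09926805e+00,  2.37484022e-03]), 'ft_force': array([ 0.0520733 , -0.61125616, -0.05087586]), 'ft_torque': array([-0.029894  , -0.01288696,  0.00767055]), 'finger_force': 0.0, 'gripper_width': 0.0852301842323521}
```

View pics/top0.png

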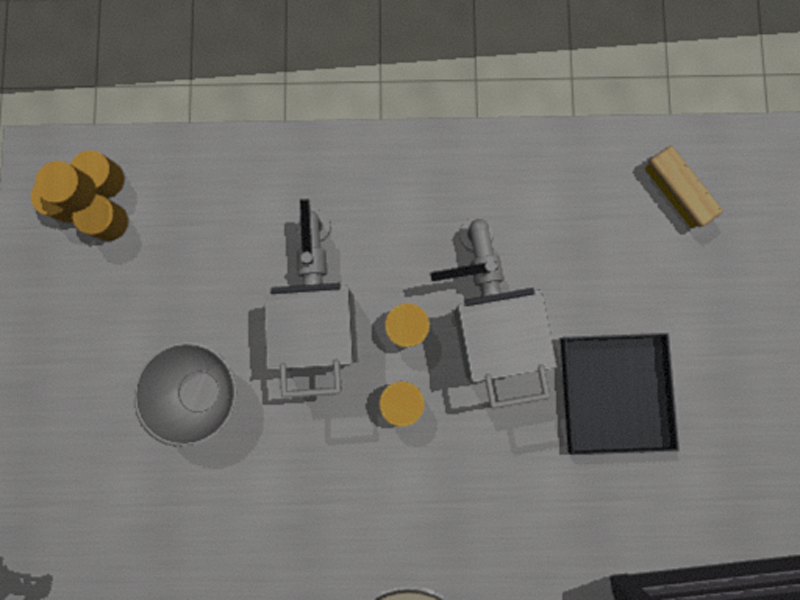

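View pics/scene0.png

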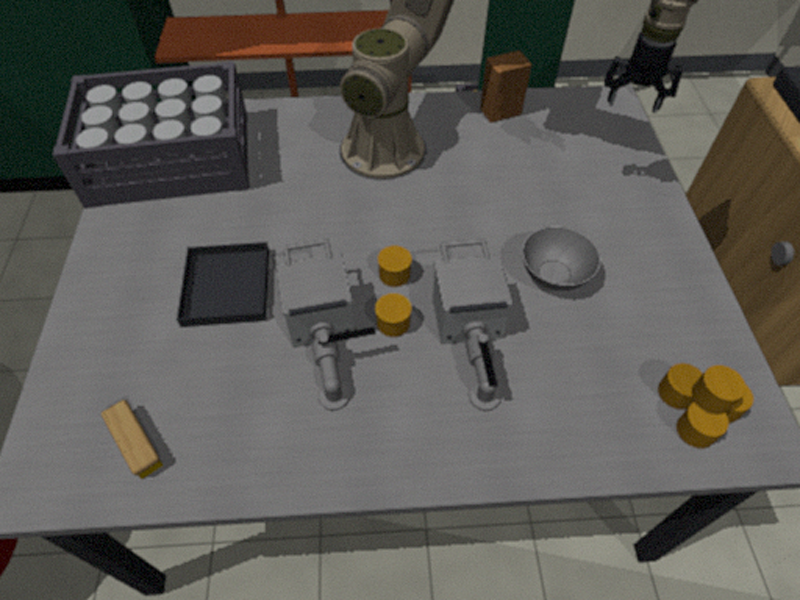

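The right-hand housing (about (505,340) in the top view) has its lever across the pipe, with the tip at (432,277), so it is housing_1. Its bar runs from (490,404) to (548,398). The tray is at far right, with rim corners (561,338), (668,335), (678,450) and (569,453).

```bash
cat > h.py <<'E'
import numpy as np, cv2
from scipy.spatial.transform import Rotation as R
from station import env
def cam(n,T=None):
    c=env.get_calibration(n); f=192/np.tan(np.radians(c["vertical_fov"]/2))
    if n=="wrist":
        W=np.eye(4); s=T or env.sense(); W[:3,:3]=R.from_rotvec(s["ee_rot"]).as_matrix(); W[:3,3]=s["tool_pos"]
        M=W@c["hand_eye"]
    else:
        M=np.eye(4); M[:3,:3]=R.from_rotvec(c["rotation"]).as_matrix(); M[:3,3]=c["origin"]
    return f,c["cx"],c["cy"],M
def ray(C,u,v,z):
    f,cx,cy,M=C; d=M[:3,:3]@np.array([(u-cx)/f,-(v-cy)/f,-1]); o=M[:3,3]
    return o+d*(z-o[2])/d[2]
def proj(C,p):
    f,cx,cy,M=C; q=M[:3,:3].T@(np.array(p)-M[:3,3]); return np.array([cx-f*q[0]/q[2],cy+f*q[1]/q[2]])
E
python3 - <<'E'
from h import *
np.set_printoptions(precision=4,suppress=True)
T=cam("top");S=cam("scene");k=.64
for n,u,v,z in [("barR",548,398,.124),("barL",490,405,.124),("levtip",432,277,.093),("valve",491,267,.093),("hingeL",466,301,.122),("hingeR",533,292,.122),("freeL",469,381,.122),("freeR",553,371,.122),
 ("tray1",561,338,.03),("tray2",668,335,.03),("tray3",678,450,.03),("tray4",569,453,.03),("bar2L",282,395,.124),("bar2R",339,392,.124),("tinA",407,325,.058),("tinB",402,404,.058)]:
    print(n,ray(T,u*k,v*k,z))
for n,u,v,z in [("barR",289,247,.124),("barL",328,242,.124),("lev",374,331,.093),("tr",180,325,.03),("tr",271,318,.03),("tr",268,243,.03),("tr",191,248,.03)]:
    print("S",n,ray(S,u*k,v*k,z))
s=env.sense();print(R.from_rotvec(s["ee_rot"]).as_matrix())
E
```

```text
barR [ 0.4366 -0.2229  0.124 ]
barL [ 0.4269 -0.1328  0.124 ]
levtip [ 0.6335 -0.0478  0.093 ]
valve [ 0.6487 -0.1452  0.093 ]
hingeL [ 0.5899 -0.0997  0.122 ]
hingeR [ 0.6028 -0.2062  0.122 ]
freeL [ 0.4642 -0.1014  0.122 ]
freeR [ 0.478  -0.2328  0.122 ]
tray1 [ 0.5331 -0.2717  0.03  ]
tray2 [ 0.5359 -0.4563  0.03  ]
tray3 [ 0.3414 -0.4611  0.03  ]
tray4 [ 0.3384 -0.2771  0.03  ]
bar2L [0.4461 0.1908 0.124 ]
bar2R [0.4497 0.1018 0.124 ]
tinA [ 0.5573 -0.0056  0.058 ]
tinB [0.4255 0.0045 0.058 ]
S barR [ 0.4441 -0.2111  0.124 ]
S barL [ 0.4354 -0.1309  0.124 ]
S lev [ 0.6413 -0.0449  0.093 ]
S tr [ 0.5601 -0.4437  0.03  ]
S tr [ 0.5544 -0.2574  0.03  ]
S tr [ 0.3456 -0.2764  0.03  ]
S tr [ 0.3497 -0.4497  0.03  ]
[[-0.9471  0.321  -0.0007]
 [ 0.321   0.9471 -0.0014]
 [ 0.0002 -0.0016 -1.    ]]
```

servo_tool:
  targets:
    - {"rz":9.3}
    - {"rz":9.3}
    - {"rz":9.3}
    - {"rz":9.3}
    - {"rz":9.3}
    - {"rz":9.3}
    - {"rz":9.3}
    - {"dx":-40,"dy":25}
  newtons: 40

```text
invalid input at $.targets[0]: expected keys dx, dy, dz, rx, ry, rz, gripper
```

servo_tool:
  targets:
    - {"dx":-50,"dy":25}
    - {"dx":-50,"dy":25}
    - {"dx":-50,"dy":25}
    - {"dx":-50,"dy":25}
    - {"dx":-50,"dy":25}
    - {"dx":-50,"dy":23}
    - {"dx":-50}
    - {"dx":-50}

```text
invalid input at $.targets[0]: expected keys dx, dy, dz, rx, ry, rz, gripper
```

servo_tool:
  targets:
    - {"dx":-50}
    - {"dx":-50}
    - {"dx":-50}
    - {"dx":-50}
    - {"dx":-50}
    - {"dx":-40}
    - {"dx":-12}
    - {}

```text
invalid input at $.targets[0]: expected keys dx, dy, dz, rx, ry, rz, gripper
```

Run:
```python
from h import *
import pickle
s=env.sense();im=env.get_image("wrist");pickle.dump(s,open("s1.pkl","wb"))
cv2.imwrite("pics/w1.png",cv2.resize(im[:,:,::-1],(800,600),interpolation=cv2.INTER_CUBIC))
print(s["tool_pos"],R.from_rotvec(s["ee_rot"]).as_matrix().round(3),s["joint_positions"].round(2),s["clock"])
```

```text
[0.18439988 0.54417201 0.23050502] [[-0.947  0.321 -0.001]
 [ 0.321  0.947 -0.001]
 [ 0.    -0.002 -1.   ]] [1.1  0.31 0.05 1.3  0.   1.43] 0.1
```

View pics/w1.png

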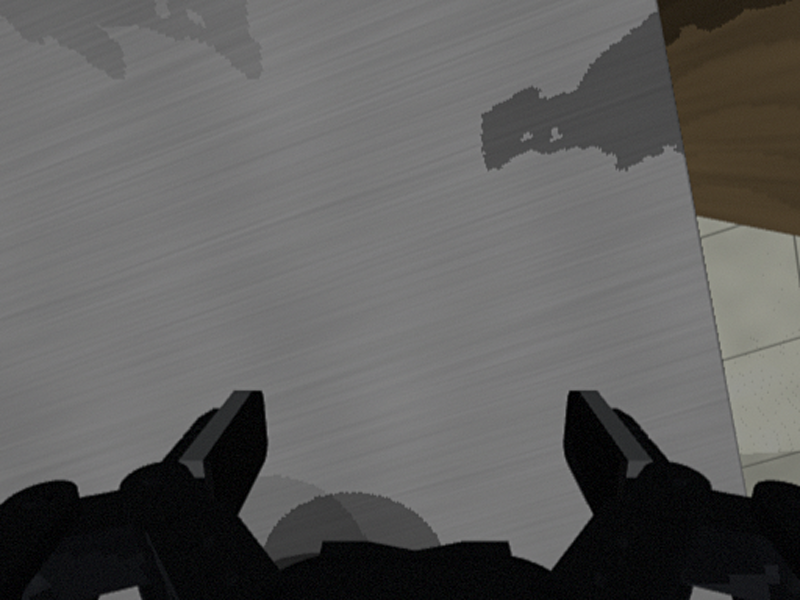

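The moves were refused because each row needs every key, so the arm hasn't moved. This picture only shows the bare bench between the open fingers at the start pose.

servo_tool:
  targets:
    - {"dx":0,"dy":0,"dz":0,"rx":0,"ry":0,"rz":9.3,"gripper":85}
    - {"dx":0,"dy":0,"dz":0,"rx":0,"ry":0,"rz":9.3,"gripper":85}
    - {"dx":0,"dy":0,"dz":0,"rx":0,"ry":0,"rz":9.3,"gripper":85}
    - {"dx":0,"dy":0,"dz":0,"rx":0,"ry":0,"rz":9.3,"gripper":85}
    - {"dx":0,"dy":0,"dz":0,"rx":0,"ry":0,"rz":9.3,"gripper":85}
    - {"dx":0,"dy":0,"dz":0,"rx":0,"ry":0,"rz":9.3,"gripper":85}
    - {"dx":0,"dy":0,"dz":0,"rx":0,"ry":0,"rz":9.3,"gripper":85}
    - {"dx":-40,"dy":25,"dz":0,"rx":0,"ry":0,"rz":0,"gripper":85}
  newtons: 40

```text
clock: 1.15
tool_pos: [0.2129, 0.5085, 0.2306]
ee_rot: [-2.095, -2.34, 0.0]
ft_force: [0.1, -0.1, 0.7]
gripper_width: 0.0853
finger_force: 0.0
```

servo_tool:
  targets:
    - {"dx":-50,"dy":25,"dz":0,"rx":0,"ry":0,"rz":0,"gripper":50}
    - {"dx":-50,"dy":25,"dz":0,"rx":0,"ry":0,"rz":0,"gripper":50}
    - {"dx":-50,"dy":25,"dz":0,"rx":0,"ry":0,"rz":0,"gripper":50}
    - {"dx":-50,"dy":25,"dz":0,"rx":0,"ry":0,"rz":0,"gripper":50}
    - {"dx":-50,"dy":25,"dz":0,"rx":0,"ry":0,"rz":0,"gripper":50}
    - {"dx":-50,"dy":23,"dz":0,"rx":0,"ry":0,"rz":0,"gripper":50}
    - {"dx":-50,"dy":0,"dz":0,"rx":0,"ry":0,"rz":0,"gripper":50}
    - {"dx":-50,"dy":0,"dz":0,"rx":0,"ry":0,"rz":0,"gripper":50}

```text
clock: 2.15
tool_pos: [0.404, 0.1241, 0.231]
ee_rot: [-2.099, -2.338, 0.0]
ft_force: [1.3, 0.6, -0.6]
gripper_width: 0.0498
finger_force: 0.0
```

servo_tool:
  targets:
    - {"dx":-50,"dy":0,"dz":0,"rx":0,"ry":0,"rz":0,"gripper":45}
    - {"dx":-50,"dy":0,"dz":0,"rx":0,"ry":0,"rz":0,"gripper":45}
    - {"dx":-50,"dy":0,"dz":0,"rx":0,"ry":0,"rz":0,"gripper":45}
    - {"dx":-50,"dy":0,"dz":0,"rx":0,"ry":0,"rz":0,"gripper":45}
    - {"dx":-50,"dy":0,"dz":0,"rx":0,"ry":0,"rz":0,"gripper":45}
    - {"dx":-40,"dy":0,"dz":0,"rx":0,"ry":0,"rz":0,"gripper":45}
    - {"dx":-12,"dy":0,"dz":0,"rx":0,"ry":0,"rz":0,"gripper":45}
    - {"dx":0,"dy":0,"dz":0,"rx":0,"ry":0,"rz":0,"gripper":45}

```text
clock: 3.15
tool_pos: [0.4362, -0.1745, 0.2309]
ee_rot: [-2.099, -2.336, -0.0]
ft_force: [0.3, -0.1, -0.5]
gripper_width: 0.0452
finger_force: 0.0
```

Run:
```python
from h import *
import pickle
s=env.sense();im=env.get_image("wrist");pickle.dump(s,open("s1.pkl","wb"))
cv2.imwrite("pics/w2.png",cv2.resize(im[:,:,::-1],(800,600),interpolation=cv2.INTER_CUBIC))
print(s["tool_pos"],R.from_rotvec(s["ee_rot"]).as_matrix().round(3),s["joint_positions"].round(2),s["clock"])
```

```text
[ 0.43615001 -0.17447692  0.230924  ] [[-0.106  0.994 -0.001]
 [ 0.994  0.106  0.001]
 [ 0.001 -0.001 -1.   ]] [-0.55  0.11 -0.21  1.25  0.    0.91] 3.15
```

View pics/w2.png

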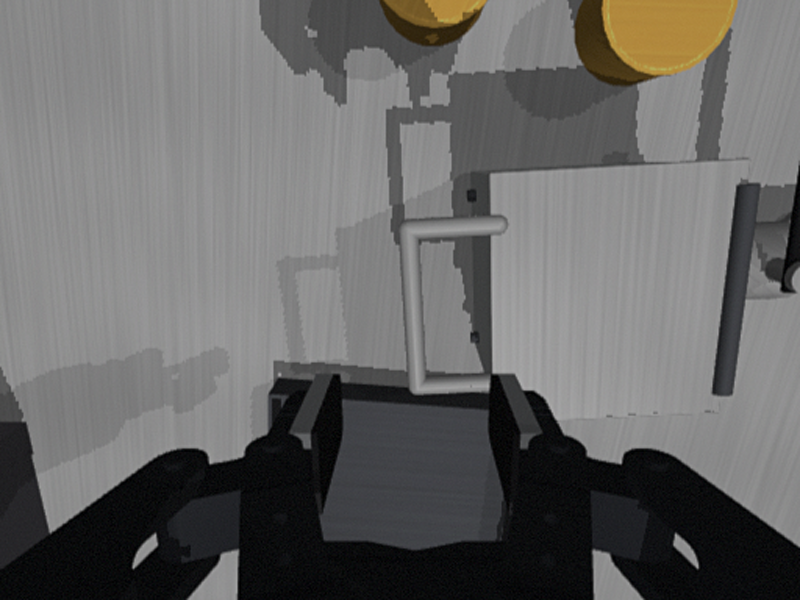

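The wrist view shows the bar from (409,229) to (417,386), the hinge strip from (747,185) to (723,393), and the flap's free edge at x≈491.

Run:
```python
from h import *
import pickle
np.set_printoptions(precision=4,suppress=True)
s=pickle.load(open("s1.pkl","rb"));C=cam("wrist",s);k=.64
P={}
for n,u,v,z in [("barL",409,229,.127),("barR",417,386,.127),("hL",747,187,.124),("hR",723,393,.124),("fL",491,174,.124),("tray",274,362,.03)]:
    P[n]=ray(C,u*k,v*k,z); print(n,P[n])
b=(P["barL"]+P["barR"])/2; h=(P["hL"]+P["hR"])/2
for a,c in [("barL","barR"),("hL","hR")]:
    d=P[a]-P[c]; print(np.linalg.norm(d),np.degrees(np.arctan2(-d[0],d[1])))
d=h-b;print(b,h,np.linalg.norm(d),np.degrees(np.arctan2(d[1],d[0])))
Rm=R.from_rotvec(s["ee_rot"]).as_matrix()
print("tool delta to bar mm",(Rm.T@(b-s["tool_pos"]))*1e3)
```

```text
barL [ 0.4276 -0.1343  0.127 ]
barR [ 0.4404 -0.2164  0.127 ]
hL [ 0.5868 -0.0976  0.124 ]
hR [ 0.605  -0.2045  0.124 ]
fL [ 0.4638 -0.1046  0.124 ]
tray [ 0.3398 -0.2536  0.03  ]
0.0831130383120491 8.80702167573738
0.10841162637683605 9.669512029888457
[ 0.434  -0.1754  0.127 ] [ 0.5959 -0.151   0.124 ] 0.16374369081322923 8.551257116990126
tool delta to bar mm [ -0.7844  -2.1651 103.9245]
```

servo_tool:
  targets:
    - {"dx":-1,"dy":-2,"dz":0,"rx":0,"ry":0,"rz":-1.5,"gripper":32}
    - {"dx":0,"dy":0,"dz":20,"rx":0,"ry":0,"rz":0,"gripper":32}
    - {"dx":0,"dy":0,"dz":30,"rx":0,"ry":0,"rz":0,"gripper":32}
    - {"dx":0,"dy":0,"dz":30,"rx":0,"ry":0,"rz":0,"gripper":32}
    - {"dx":0,"dy":0,"dz":25,"rx":0,"ry":0,"rz":0,"gripper":32}
    - {"dx":0,"dy":0,"dz":18,"rx":0,"ry":0,"rz":0,"gripper":32}
    - {"dx":0,"dy":0,"dz":0,"rx":0,"ry":0,"rz":0,"gripper":32}
    - {"dx":0,"dy":0,"dz":0,"rx":0,"ry":0,"rz":0,"gripper":32}

```text
clock: 4.2
tool_pos: [0.435, -0.1753, 0.1091]
ee_rot: [2.065, 2.366, 0.001]
ft_force: [0.3, -0.1, 1.1]
gripper_width: 0.0319
finger_force: 0.0
```

servo_tool:
  targets:
    - {"dx":0,"dy":0,"dz":0,"rx":0,"ry":0,"rz":0,"gripper":0}
    - {"dx":0,"dy":0,"dz":0,"rx":0,"ry":0,"rz":0,"gripper":0}
    - {"dx":0,"dy":0,"dz":0,"rx":0,"ry":0,"rz":0,"gripper":0}
    - {"dx":0,"dy":0,"dz":0,"rx":0,"ry":0,"rz":0,"gripper":0}
    - {"dx":0,"dy":0,"dz":0,"rx":0,"ry":0,"rz":0,"gripper":0}
    - {"dx":0,"dy":0,"dz":0,"rx":0,"ry":0,"rz":0,"gripper":0}
    - {"dx":0,"dy":0,"dz":0,"rx":0,"ry":0,"rz":0,"gripper":0}
    - {"dx":0,"dy":0,"dz":0,"rx":0,"ry":0,"rz":0,"gripper":0}

```text
clock: 5.2
tool_pos: [0.4349, -0.1759, 0.1093]
ee_rot: [2.067, 2.365, 0.0]
ft_force: [-2.0, 0.7, 5.9]
gripper_width: 0.0083
finger_force: 39.2
```

```bash
python3 -c "
import numpy as np
t=np.radians(1.4+np.arange(0,19)*6.2)
p=164*np.c_[-np.cos(t),np.sin(t)]
print(np.c_[np.degrees(t[1:]),np.diff(p,axis=0)].round(1))"
```

```text
[[  7.6   1.4  17.7]
 [ 13.8   3.3  17.4]
 [ 20.    5.2  17. ]
 [ 26.2   7.   16.3]
 [ 32.4   8.7  15.5]
 [ 38.6  10.3  14.4]
 [ 44.8  11.8  13.2]
 [ 51.   13.2  11.9]
 [ 57.2  14.4  10.4]
 [ 63.4  15.4   8.8]
 [ 69.6  16.3   7.1]
 [ 75.8  16.9   5.3]
 [ 82.   17.4   3.4]
 [ 88.2  17.7   1.5]
 [ 94.4  17.7  -0.4]
 [100.6  17.6  -2.3]
 [106.8  17.2  -4.2]
 [113.   16.7  -6. ]]
```

servo_tool:
  targets:
    - {"dx":0,"dy":1.4,"dz":-17.7,"rx":0,"ry":0,"rz":0,"gripper":0}
    - {"dx":0,"dy":3.3,"dz":-17.4,"rx":0,"ry":0,"rz":0,"gripper":0}
    - {"dx":0,"dy":5.2,"dz":-17,"rx":0,"ry":0,"rz":0,"gripper":0}
    - {"dx":0,"dy":7,"dz":-16.3,"rx":0,"ry":0,"rz":0,"gripper":0}
    - {"dx":0,"dy":8.7,"dz":-15.5,"rx":0,"ry":0,"rz":0,"gripper":0}
    - {"dx":0,"dy":0,"dz":0,"rx":0,"ry":0,"rz":0,"gripper":0}
    - {"dx":0,"dy":0,"dz":0,"rx":0,"ry":0,"rz":0,"gripper":0}
    - {"dx":0,"dy":0,"dz":0,"rx":0,"ry":0,"rz":0,"gripper":0}

```text
clock: 6.2
tool_pos: [0.4573, -0.1722, 0.192]
ee_rot: [-2.066, -2.362, 0.006]
ft_force: [-9.3, -1.0, 3.0]
gripper_width: 0.0085
finger_force: 39.3
```

servo_tool:
  targets:
    - {"dx":0,"dy":10.3,"dz":-14.4,"rx":0,"ry":0,"rz":0,"gripper":0}
    - {"dx":0,"dy":11.8,"dz":-13.2,"rx":0,"ry":0,"rz":0,"gripper":0}
    - {"dx":0,"dy":13.2,"dz":-11.9,"rx":0,"ry":0,"rz":0,"gripper":0}
    - {"dx":0,"dy":14.4,"dz":-10.4,"rx":0,"ry":0,"rz":0,"gripper":0}
    - {"dx":0,"dy":0,"dz":0,"rx":0,"ry":0,"rz":0,"gripper":0}
    - {"dx":0,"dy":0,"dz":0,"rx":0,"ry":0,"rz":0,"gripper":0}
    - {"dx":0,"dy":0,"dz":0,"rx":0,"ry":0,"rz":0,"gripper":0}
    - {"dx":0,"dy":0,"dz":0,"rx":0,"ry":0,"rz":0,"gripper":0}

```text
clock: 7.2
tool_pos: [0.506, -0.1646, 0.2447]
ee_rot: [-2.065, -2.364, 0.003]
ft_force: [-15.0, 4.8, 19.4]
gripper_width: 0.0082
finger_force: 41.4
```

servo_tool:
  targets:
    - {"dx":0,"dy":15.4,"dz":-8.8,"rx":0,"ry":0,"rz":0,"gripper":0}
    - {"dx":0,"dy":16.3,"dz":-7.1,"rx":0,"ry":0,"rz":0,"gripper":0}
    - {"dx":0,"dy":16.9,"dz":-5.3,"rx":0,"ry":0,"rz":0,"gripper":0}
    - {"dx":0,"dy":0,"dz":0,"rx":0,"ry":0,"rz":0,"gripper":0}
    - {"dx":0,"dy":0,"dz":0,"rx":0,"ry":0,"rz":0,"gripper":0}
    - {"dx":0,"dy":0,"dz":0,"rx":0,"ry":0,"rz":0,"gripper":0}
    - {"dx":0,"dy":0,"dz":0,"rx":0,"ry":0,"rz":0,"gripper":0}
    - {"dx":0,"dy":0,"dz":0,"rx":0,"ry":0,"rz":0,"gripper":0}

```text
clock: 8.2
tool_pos: [0.5566, -0.1565, 0.2665]
ee_rot: [-2.065, -2.367, -0.006]
ft_force: [-6.0, 9.7, 16.3]
gripper_width: 0.0083
finger_force: 42.3
```

servo_tool:
  targets:
    - {"dx":0,"dy":17.4,"dz":-4.5,"rx":0,"ry":0,"rz":0,"gripper":0}
    - {"dx":0,"dy":17.7,"dz":-2,"rx":0,"ry":0,"rz":0,"gripper":0}
    - {"dx":0,"dy":17.7,"dz":0.4,"rx":0,"ry":0,"rz":0,"gripper":0}
    - {"dx":0,"dy":17.6,"dz":2.3,"rx":0,"ry":0,"rz":0,"gripper":0}
    - {"dx":0,"dy":0,"dz":0,"rx":0,"ry":0,"rz":0,"gripper":0}
    - {"dx":0,"dy":0,"dz":0,"rx":0,"ry":0,"rz":0,"gripper":0}
    - {"dx":0,"dy":0,"dz":0,"rx":0,"ry":0,"rz":0,"gripper":0}
    - {"dx":0,"dy":0,"dz":0,"rx":0,"ry":0,"rz":0,"gripper":0}

```text
clock: 9.2
tool_pos: [0.6272, -0.1461, 0.2677]
ee_rot: [-2.062, -2.366, -0.008]
ft_force: [-0.5, 10.2, 3.2]
gripper_width: 0.0083
finger_force: 42.1
```

servo_tool:
  targets:
    - {"dx":0,"dy":15,"dz":4,"rx":0,"ry":0,"rz":0,"gripper":0}
    - {"dx":0,"dy":6,"dz":2,"rx":0,"ry":0,"rz":0,"gripper":0}
    - {"dx":0,"dy":0,"dz":0,"rx":0,"ry":0,"rz":0,"gripper":0}
    - {"dx":0,"dy":0,"dz":0,"rx":0,"ry":0,"rz":0,"gripper":0}
    - {"dx":0,"dy":0,"dz":0,"rx":0,"ry":0,"rz":0,"gripper":40}
    - {"dx":0,"dy":0,"dz":0,"rx":0,"ry":0,"rz":0,"gripper":40}
    - {"dx":0,"dy":0,"dz":0,"rx":0,"ry":0,"rz":0,"gripper":40}
    - {"dx":0,"dy":0,"dz":0,"rx":0,"ry":0,"rz":0,"gripper":40}

```text
clock: 10.2
tool_pos: [0.648, -0.1472, 0.261]
ee_rot: [2.068, 2.365, 0.0]
ft_force: [0.9, 0.4, 0.3]
gripper_width: 0.0402
finger_force: 0.4
```

servo_tool:
  targets:
    - {"dx":0,"dy":0,"dz":-25,"rx":0,"ry":0,"rz":0,"gripper":40}
    - {"dx":0,"dy":0,"dz":-35,"rx":0,"ry":0,"rz":0,"gripper":40}
    - {"dx":0,"dy":-30,"dz":0,"rx":0,"ry":0,"rz":0,"gripper":40}
    - {"dx":0,"dy":-40,"dz":0,"rx":0,"ry":0,"rz":0,"gripper":40}
    - {"dx":0,"dy":-40,"dz":0,"rx":0,"ry":0,"rz":0,"gripper":40}
    - {"dx":1,"dy":-14,"dz":30,"rx":0,"ry":0,"rz":0,"gripper":40}
    - {"dx":0,"dy":0,"dz":50,"rx":0,"ry":0,"rz":0,"gripper":40}
    - {"dx":0,"dy":0,"dz":0,"rx":0,"ry":0,"rz":0,"gripper":40}

```text
clock: 11.2
tool_pos: [0.5216, -0.1614, 0.2375]
ee_rot: [-2.063, -2.358, 0.004]
ft_force: [0.0, 0.2, 1.6]
gripper_width: 0.0401
finger_force: 0.0
```

Run:
```python
from h import *
import pickle
s=env.sense();im=env.get_image("wrist");pickle.dump(s,open("s2.pkl","wb"))
cv2.imwrite("pics/w3.png",cv2.resize(im[:,:,::-1],(800,600),interpolation=cv2.INTER_CUBIC))
print(s["tool_pos"],s["ee_rot"],s["clock"])
```

```text
[ 0.52159908 -0.16143592  0.23746559] [-2.06310122 -2.35809098  0.00395938] 11.2
```

View pics/w3.png

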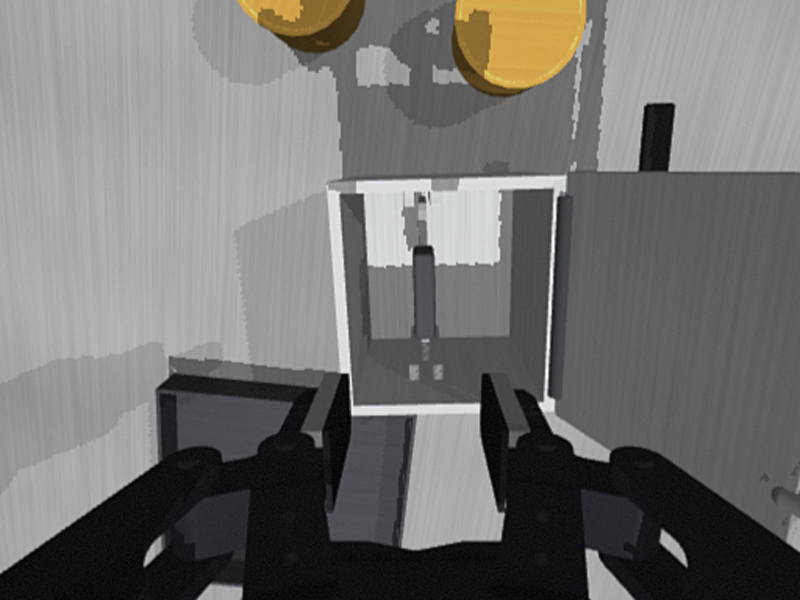

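The flap is open on the right, and the tab's top edge runs from (424,250) to (427,336) inside the housing.

Run:
```python
from h import *
import pickle
np.set_printoptions(precision=4,suppress=True)
s=pickle.load(open("s2.pkl","rb"));C=cam("wrist",s);k=.64
a=ray(C,424*k,250*k,.107);b=ray(C,427*k,336*k,.107);d=a-b
print(a,b,np.linalg.norm(d),np.degrees(np.arctan2(-d[0],d[1])))
Rm=R.from_rotvec(s["ee_rot"]).as_matrix();print(Rm)
print("delta",(Rm.T@((a+b)/2-s["tool_pos"]))*1e3)
# pixel centre between fingertips for check
w=[ray(C,u*k,v*k,.12) for u,v in [(331,185),(558,182),(348,410),(548,408)]];print(np.array(w))
```

```text
[ 0.5208 -0.1348  0.107 ] [ 0.5293 -0.1835  0.107 ] 0.04947500895100754 9.858109388510979
[[-0.1328  0.9911 -0.008 ]
 [ 0.9911  0.1329  0.0036]
 [ 0.0046 -0.0074 -1.    ]]
delta [  1.1754   4.7    130.4412]
[[ 0.4698 -0.1064  0.12  ]
 [ 0.5819 -0.0899  0.12  ]
 [ 0.4902 -0.2291  0.12  ]
 [ 0.6022 -0.2125  0.12  ]]
```

servo_tool:
  targets:
    - {"dx":1,"dy":0,"dz":0,"rx":0,"ry":0,"rz":-1.5,"gripper":40}
    - {"dx":0,"dy":0,"dz":0,"rx":0,"ry":0,"rz":0,"gripper":40}
    - {"dx":0,"dy":0,"dz":20,"rx":0,"ry":0,"rz":0,"gripper":40}
    - {"dx":0,"dy":0,"dz":20,"rx":0,"ry":0,"rz":0,"gripper":40}
    - {"dx":0,"dy":0,"dz":20,"rx":0,"ry":0,"rz":0,"gripper":40}
    - {"dx":0,"dy":0,"dz":20,"rx":0,"ry":0,"rz":0,"gripper":40}
    - {"dx":0,"dy":0,"dz":0,"rx":0,"ry":0,"rz":0,"gripper":40}
    - {"dx":0,"dy":0,"dz":0,"rx":0,"ry":0,"rz":0,"gripper":40}

```text
clock: 12.25
tool_pos: [0.5257, -0.1619, 0.1625]
ee_rot: [2.035, 2.391, 0.001]
ft_force: [-1.5, 0.4, 0.2]
gripper_width: 0.0399
finger_force: 0.0
```

servo_tool:
  targets:
    - {"dx":2.5,"dy":0,"dz":15,"rx":0,"ry":0,"rz":0,"gripper":40}
    - {"dx":0,"dy":0,"dz":20,"rx":0,"ry":0,"rz":0,"gripper":40}
    - {"dx":0,"dy":0,"dz":20,"rx":0,"ry":0,"rz":0,"gripper":40}
    - {"dx":0,"dy":0,"dz":18,"rx":0,"ry":0,"rz":0,"gripper":40}
    - {"dx":0,"dy":0,"dz":12,"rx":0,"ry":0,"rz":0,"gripper":40}
    - {"dx":0,"dy":0,"dz":0,"rx":0,"ry":0,"rz":0,"gripper":40}
    - {"dx":0,"dy":0,"dz":0,"rx":0,"ry":0,"rz":0,"gripper":40}
    - {"dx":0,"dy":0,"dz":0,"rx":0,"ry":0,"rz":0,"gripper":40}

```text
clock: 13.25
tool_pos: [0.5248, -0.1591, 0.0765]
ee_rot: [2.036, 2.391, 0.001]
ft_force: [-1.0, 1.0, 5.1]
gripper_width: 0.0395
finger_force: 2.0
```

servo_tool:
  targets:
    - {"dx":0,"dy":0,"dz":0,"rx":0,"ry":0,"rz":0,"gripper":0}
    - {"dx":0,"dy":0,"dz":0,"rx":0,"ry":0,"rz":0,"gripper":0}
    - {"dx":0,"dy":0,"dz":0,"rx":0,"ry":0,"rz":0,"gripper":0}
    - {"dx":0,"dy":0,"dz":0,"rx":0,"ry":0,"rz":0,"gripper":0}
    - {"dx":0,"dy":0,"dz":0,"rx":0,"ry":0,"rz":0,"gripper":0}
    - {"dx":0,"dy":0,"dz":0,"rx":0,"ry":0,"rz":0,"gripper":0}
    - {"dx":0,"dy":0,"dz":0,"rx":0,"ry":0,"rz":0,"gripper":0}
    - {"dx":0,"dy":0,"dz":0,"rx":0,"ry":0,"rz":0,"gripper":0}
  newtons: 50

```text
clock: 14.25
tool_pos: [0.5241, -0.1589, 0.0759]
ee_rot: [-2.036, -2.391, 0.0]
ft_force: [-0.2, -0.0, -2.4]
gripper_width: 0.011
finger_force: 48.8
```

Gripped (11 mm opening at 49 N on the 12 mm tab). I'll lift slowly at first.

servo_tool:
  targets:
    - {"dx":0,"dy":0,"dz":-10,"rx":0,"ry":0,"rz":0,"gripper":0}
    - {"dx":0,"dy":0,"dz":-15,"rx":0,"ry":0,"rz":0,"gripper":0}
    - {"dx":0,"dy":0,"dz":-20,"rx":0,"ry":0,"rz":0,"gripper":0}
    - {"dx":0,"dy":0,"dz":-20,"rx":0,"ry":0,"rz":0,"gripper":0}
    - {"dx":0,"dy":0,"dz":-25,"rx":0,"ry":0,"rz":0,"gripper":0}
    - {"dx":0,"dy":0,"dz":-25,"rx":0,"ry":0,"rz":0,"gripper":0}
    - {"dx":0,"dy":0,"dz":-25,"rx":0,"ry":0,"rz":0,"gripper":0}
    - {"dx":0,"dy":0,"dz":-10,"rx":0,"ry":0,"rz":0,"gripper":0}

```text
clock: 15.25
tool_pos: [0.5251, -0.1594, 0.2288]
ee_rot: [2.034, 2.389, 0.002]
ft_force: [-0.6, 0.1, -3.1]
gripper_width: 0.0115
finger_force: 48.8
```

servo_tool:
  targets:
    - {"dx":0,"dy":0,"dz":0,"rx":0,"ry":0,"rz":0,"gripper":0}
    - {"dx":0,"dy":0,"dz":0,"rx":0,"ry":0,"rz":0,"gripper":0}
    - {"dx":0,"dy":0,"dz":0,"rx":0,"ry":0,"rz":0,"gripper":0}
    - {"dx":0,"dy":0,"dz":0,"rx":0,"ry":0,"rz":0,"gripper":0}
    - {"dx":0,"dy":0,"dz":0,"rx":0,"ry":0,"rz":0,"gripper":0}
    - {"dx":0,"dy":0,"dz":0,"rx":0,"ry":0,"rz":0,"gripper":0}
    - {"dx":0,"dy":0,"dz":0,"rx":0,"ry":0,"rz":0,"gripper":0}
    - {"dx":0,"dy":0,"dz":0,"rx":0,"ry":0,"rz":0,"gripper":0}

```text
clock: 16.25
tool_pos: [0.5244, -0.159, 0.2261]
ee_rot: [-2.037, -2.392, -0.0]
ft_force: [0.8, 0.1, -3.2]
gripper_width: 0.0114
finger_force: 48.8
```

Run:
```python
from h import *
cv2.imwrite("pics/s4.png",cv2.resize(env.get_image("scene")[90:290,90:370,::-1],(800,571),interpolation=cv2.INTER_CUBIC))
```

```text
(no output)
```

View pics/s4.png

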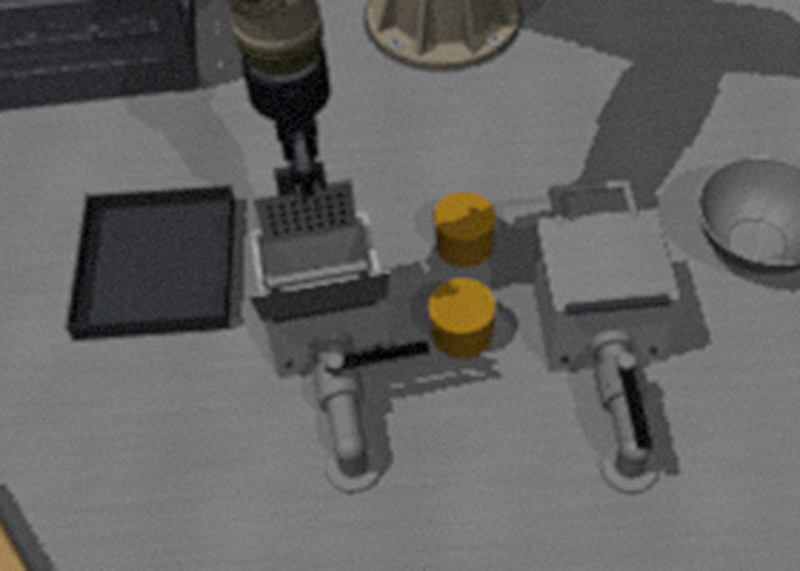

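The plate hangs upright in the gripper above the housing (about (305,205) in the crop), the flap stands open, and the other flap is still shut. The tray is clear.

servo_tool:
  targets:
    - {"dx":-15,"dy":-8,"dz":0,"rx":0,"ry":0,"rz":0,"gripper":0}
    - {"dx":-25,"dy":-15,"dz":0,"rx":0,"ry":0,"rz":0,"gripper":0}
    - {"dx":-30,"dy":-19,"dz":0,"rx":0,"ry":0,"rz":0,"gripper":0}
    - {"dx":-30,"dy":-19,"dz":0,"rx":0,"ry":0,"rz":0,"gripper":0}
    - {"dx":-30,"dy":-19,"dz":0,"rx":0,"ry":0,"rz":0,"gripper":0}
    - {"dx":-30,"dy":-19,"dz":0,"rx":0,"ry":0,"rz":0,"gripper":0}
    - {"dx":-20,"dy":-12,"dz":0,"rx":0,"ry":0,"rz":0,"gripper":0}
    - {"dx":-10,"dy":-6,"dz":0,"rx":0,"ry":0,"rz":0,"gripper":0}

```text
clock: 17.3
tool_pos: [0.438, -0.3671, 0.2259]
ee_rot: [-2.039, -2.39, 0.0]
ft_force: [0.7, 1.2, -2.8]
gripper_width: 0.011
finger_force: 48.8
```

servo_tool:
  targets:
    - {"dx":0,"dy":0,"dz":10,"rx":0,"ry":0,"rz":0,"gripper":0}
    - {"dx":0,"dy":0,"dz":15,"rx":0,"ry":0,"rz":0,"gripper":0}
    - {"dx":0,"dy":0,"dz":10,"rx":0,"ry":0,"rz":0,"gripper":0}
    - {"dx":0,"dy":0,"dz":0,"rx":0,"ry":0,"rz":0,"gripper":0}
    - {"dx":0,"dy":0,"dz":0,"rx":0,"ry":0,"rz":0,"gripper":0}
    - {"dx":0,"dy":0,"dz":0,"rx":0,"ry":0,"rz":0,"gripper":0}
    - {"dx":0,"dy":0,"dz":0,"rx":0,"ry":0,"rz":0,"gripper":0}
    - {"dx":0,"dy":0,"dz":0,"rx":0,"ry":0,"rz":0,"gripper":0}

```text
clock: 18.3
tool_pos: [0.4392, -0.3654, 0.1913]
ee_rot: [2.036, 2.392, 0.0]
ft_force: [-0.7, 0.3, -2.3]
gripper_width: 0.0113
finger_force: 48.7
```

Run:
```python
from h import *
cv2.imwrite("pics/s5.png",cv2.resize(env.get_image("scene")[90:290,90:370,::-1],(800,571),interpolation=cv2.INTER_CUBIC))
```

```text
(no output)
```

View pics/s5.png

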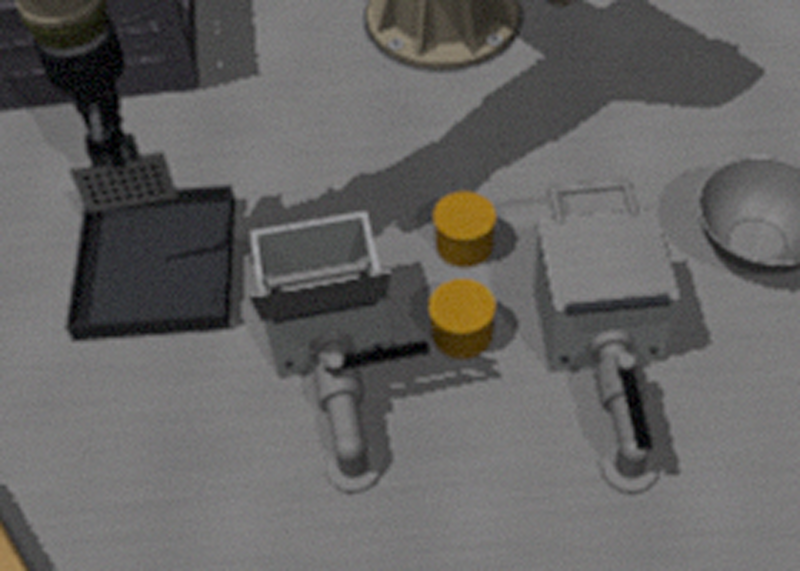

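Run:
```python
from h import *
import pickle
S=cam("scene");k=.64;q=.35
print("plate low",ray(S,90+132*q,90+206*q,.122))
c=[ray(S,90+u*q,90+v*q,.03) for u,v in [(86,196),(233,188),(229,327),(70,335)]];print(np.round(c,3),np.mean(c,0))
C=cam("wrist",pickle.load(open("s2.pkl","rb")));print(ray(C,160*k,388*k,.03))
```

```text
plate low [ 0.4495328 -0.3666816  0.122    ]
[[ 0.349 -0.457  0.03 ]
 [ 0.347 -0.276  0.03 ]
 [ 0.557 -0.268  0.03 ]
 [ 0.557 -0.446  0.03 ]] [ 0.45251115 -0.36193665  0.03      ]
[ 0.33970796 -0.27844076  0.03      ]
```

The same camera puts the plate 5 mm from the tray centre, and it is upright and still. I'm handing in the job.

```bash
python3 -c "
from station import env
print(env.sign_off())"
```

```text
the job is handed in; nothing more can be done
None
```

The job is handed in: the shut-valve housing's flap stands open, and its strainer plate is held upright and still about 5 mm from the tray centre in plan, lower edge about 120 mm above the bench; the sign-off returned no verdict.

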